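# Close a plaster mould in the casting frame and lock the telescopic prop

## Task

Get the plaster mould ready for casting: stand the loose half gently in the casting frame, between the guide rails in front of the fixed half, hollow facing hollow and pouring mouth up. Then press in the two opposite sprung buttons of the telescopic prop and slide its sleeve towards the mould until both buttons pop right out through the next pair of holes, so that the prop holds the two halves closed. Leave the cup beside the frame where it stands.

Things in the scene. Friction and masses are not known exactly. Their poses are not given: they have to be found in the camera images.
- casting_frame: fixed frame on a wooden bed 150 x 402 x 12 mm. From -y to +y: blue anchor post (36 mm wide, top 78 mm above desk), telescopic prop, open gap, fixed mould half, blue stop plate. Origin: middle of the bed's underside, on the desk. y runs along the prop towards the mould (forward), x across. Two guide rails along the gap, 126 mm apart, 14 mm high, flared at the top
- slot (a point): point on the bed's top (12 mm above the desk), centre line, middle of the open gap: 53 mm to the fixed half's hollow face ahead and to the prop's pad behind while the prop is back. The loose half stands well with its middle 47.5 mm above this point; the prop later pushes it along the bed up to the fixed half
- mould_half_b: loose half of a plaster mould: white block 95 mm tall as it stands, 120 mm wide, 50 mm thick, 0.7 kg, on the desk to the right of the frame. Origin: centre of its flat back. z points out of its hollow face (level as it stands), y along the 120 mm width, -x up, to the edge with the pouring mouth. Grip it from above over its thickness, near its middle
- half_b_middle (a point): centre of the loose half's block (47.5 mm above what it stands on, 25 mm in from back and hollow face)
- half_b_top (a point): middle of the loose half's upper edge face, where the pouring mouth opens
- mould_half_a: fixed half of the mould, a block of the same size held against the stop plate, pouring mouth up. Origin: centre of its back face; its z axis points out of its hollow face, level, towards the prop (the frame's -y); -x is up. Its two round natches fit into the loose half and do not hinder it
- sleeve (a joint): how far the prop's sleeve has slid forward, m: 0 at the start, buttons through its front holes; 0.060 (1 mm play) with the buttons through its rear holes. Grey square tube 30 x 30 mm, 120 mm long, on a fixed 26 mm square inner tube, axis 56 mm above the desk. Locked while the buttons are out; else 5 to 15 N slide it and the mould half, until it stops hard as the buttons pop out
- button_near (a joint): brass snap button, 10 mm across, on the side of the prop towards the robot, in m: 0 right out (5 mm proud of the sleeve), 0.005 flush with the sleeve, 0.0066 held in under the sleeve's wall. Sprung, 3 to 5 N. The buttons stay in place on the inner tube while the sleeve moves
- button_far (a joint): the same button on the opposite side. Closing the fingers on the sleeve's two sides over the buttons (about 40 N) presses both flush; the sleeve then slips off them when drawn forward, and after 12 mm they are under its wall and may be let go
- front_holes (a point): point of the sleeve on its axis between its front pair of holes, where the buttons are at the start; it moves with the sleeve. The rear pair of holes is 60 mm behind it (towards the anchor post)
- collar_back (a point): point of the sleeve on its axis in the back face of its black rear collar, 90 mm behind front_holes. The collar is 56 mm wide, 48 mm tall (32 to 80 mm above the desk), 10 mm thick, round the inner tube; it can be pushed from behind with the fingers astride the inner tube. 36 mm free to the anchor post at the start
- cup_bisque_a: buff unglazed cup, 80 mm across, 77 mm tall, standing on the desk to the left of the frame. Origin: centre of its underside
- pad_face (a point): middle of the rubber face of the sprung pad on the sleeve's nose, 70 mm wide, 58 mm tall, gives up to 7 mm; it moves with the sleeve. The pad's back is 34 mm in front of front_holes

How it is judged (in metres and radians):
At the end, for the whole second after the job is handed in: both buttons right out (within 1.5 mm) through the sleeve's rear holes (within 3 mm); loose half on the bed, level with the fixed half (4 mm), mouth up, hollow to hollow, closed (gap under 2.5 mm, square within 0.05 rad, under 7 mm out of line) and at rest (value of joint sleeve between 0.057 and 0.063 m and value of joint each of button_near, button_far below 0.0015 m and z of half_b_middle in the frame of mould_half_a below 0.0775 m and z of mould_half_b in the frame of mould_half_a above 0.095 m and y of half_b_middle in the frame of mould_half_a between -0.007 and 0.007 m and x of half_b_middle in the frame of mould_half_a above -0.004 m and x of half_b_top in the frame of mould_half_a below -0.0435 m and angle between the z axis of mould_half_b and the z axis of mould_half_a, either way round below 0.05 rad and linear speed of mould_half_b below 0.01 m/s); the robot touches nothing.
It fails at once if the cup is moved by more than 3 cm (distance of cup_bisque_a from where it was at the start of the episode above 0.03 m).
It fails at once if the plaster half is let fall (over 0.5 m/s with no finger on it) (contact force between mould_half_b and the fingers below 0.5 N and linear speed of mould_half_b above 0.5 m/s).
It also fails if it takes over 48 s, if anything falls off the work surface, if the arm or the gripper's body presses on something with over 40 N, if the wrist force passes 120 N, or if a joint passes its speed limit or range.

## Robot

A 6-joint arm with a two-finger parallel gripper is mounted at the origin on a cart in front of the work surface, level with it; the furniture and walls round the work are solid. World frame = base frame: x ahead of the robot, y to its left, z up, the work surface at z = 0. Lengths are in mm, angles in rad, forces in N, time in s.
With the tool pointing down it reaches from about 325 to 875 mm from the base axis. Payload 4.4 kg.
Tool frame: the origin (TCP) lies midway between the tips of the shut fingers; the grasp point (between the pads) lies 19 mm behind it (bot.hold_point_z is the distance from the TCP to the grasp point, in mm); z points along the fingers, y is the line along which they close (so a half turn about z gives the same grasp; the last joint's range is limited). The gripper opens to 85 mm and grips with 20 to 120 N. Pads are 22 mm wide; open, the fingers measure 114 mm over their backs; the gripper's body (76 mm by 85 mm) begins 54 mm behind the grasp point. The pads swing forward as they close: fully open they stand 13 mm farther back than shut.
Start: joints at [0.965, 0.207, 1.542, -0, 1.393, -0.15], TCP at [253.113, 516.295, 231.282] pointing down, gripper open.
Joint ranges: [-2.73, 2.73], [-0.86, 2.22], [0.23, 2.46], [-1.11, 4.25], [0.08, 2.63], [-2.82, 2.82]. Speed limits (rad/s): [2.79, 2.79, 3.14, 3.14, 3.14, 3.14].

## Interface

Orientations are given as a unit quaternion [x, y, z, w].
In Python, from rig import monitor, vision, workorder, bot gives the robot as it stands. The module is installed in compiled form; this text tells all that it offers.
- The arm moves only by the tool jog_arm, never from a script. Its argument "series" is text: rows parted by semicolons, each of 4 numbers parted by spaces: the shift along the tool's x, y, z in m, then the turn about the tool's z in degrees. A call has 1 to 20 rows; each row shifts and turns the commanded pose from where the row before left it, along the tool's axes as they then stand; what a row does not reach is not made up. A row lasts 1/12 s, in which the tool goes at most 41.7 mm and 7.16 degrees, less where a joint would pass 70% of its speed; a pose out of reach is approached as far as the arm can. A call is refused whole if a number of a shift passes 0.0417 or a number of a turn 7.16, either way. A call with a gripper value outside its range is refused whole. "hand" is the closure in counts, from 0 (fully open) to 255 (shut), set as the call begins (left out, the last holds). The fingers move at their own pace and stop on an object; "newtons" is the grip in N (left out, the last holds). Time passes only in rows, so rows that do not move let the fingers close. It gives the time, the measured TCP pose, the force, the opening and the grip force at its end, in the units of the state.
- monitor.state(): the state, without advancing time (a new reading comes with each control period).
- vision.capture(name): name is "scene" or "side" or "wrist"; returns a dict with "image" (480x640x3 uint8, red, green, blue), "range_z" (480x640 float32, mm along the optical axis (not along the pixel's ray), 0 where there is no reading), "K" (3x3 intrinsics, pixels), "cam_to_world" (4x4, takes a point from camera to world coordinates); the wrist camera has in their place "hand_eye" (4x4, takes a point from camera to tool coordinates, whose origin is the TCP and whose axes are the flange's). Camera axes: x right, y down, z forward; pixel columns grow to the right and rows downward; lengths in mm; the calibration is good to about 2 mm. The wrist camera is an equidistant fisheye: a pixel r from the principal point sees the ray r / f radians off the axis. A picture is of the moment at which its call begins: read the wrist's pose just before it.
- workorder.close_job(): hands the job in; it is judged then, once.
The state is a dict: "clock": time; "joints": joint angles; "qvel": joint speeds; "tau": joint torques, N m; "eef_pos": TCP position; "tcp_rot": TCP orientation; "force": force on the tool from outside, world axes, zero at the start; "ft_torque": the same for the moment, N m; "gripper_width": finger opening in mm; "gripper_force": force on a finger pad.
Only numpy, scipy, OpenCV 4.12 (cv2) and the standard library are available. Lean on these libraries where they do the work, as an engineer would, in place of code of your own. Each camera call takes 0.05 s, during which the arm holds its last target. There are 200 camera calls.

## Working session

There is one attempt and no reset: what is moved stays moved. The work goes in short steps, Python scripts to look and compute and a tool call to move; the robot and the scene stay as the last step left them, time stands still between calls to the robot, and variables do not carry over. Pictures are saved under pics/ and viewed, at most 10 in all, crops included, and the job is handed in when it is done.

Besides the shell and the picture viewer there is one more tool, called after "Call:" in YAML: its name, and indented under it one key for each argument. jog_arm: Moves the arm, as the interface text tells. Its arguments: {"type":"object","properties":{"series":{"type":"string"},"hand":{"type":"number"},"newtons":{"type":"number"}},"required":["series"]}

```bash
mkdir -p pics; python3 - <<'E'
from rig import monitor, vision, bot
import cv2,numpy as np
print(monitor.state(), bot.hold_point_z)
for n in ["scene","side"]:
    c=vision.capture(n); cv2.imwrite(f"pics/{n}0.png",c["image"][:,:,::-1]); np.savez(f"{n}0.npz",**c)
    print(n,c["K"],c["cam_to_world"].round(3))
E
```

```text
{'clock': 0.0, 'joints': array([ 9.64485255e-01,  2.07409540e-01,  1.54295894e+00, -1.79865194e-05,
        1.39353404e+00, -1.50470854e-01]), 'qvel': array([ 0.00034598, -0.0012283 , -0.00085691, -0.00086253,  0.00054287,
       -0.0014714 ]), 'tau': array([ 9.54447205e-04, -3.83040190e+01, -2.91594923e+01, -3.68935443e-04,
        1.03386148e-02,  1.29381331e-05]), 'eef_pos': array([252.68204814, 515.64886145, 230.1293627 ]), 'tcp_rot': array([ 2.25950206e-01,  9.74138168e-01, -1.07650122e-03, -4.18436871e-04]), 'force': array([ 0.50000078,  0.38343729, -0.16409984]), 'ft_torque': array([-0.0265388 , -0.00183857, -0.03592887]), 'gripper_force': 0.0, 'gripper_width': 85.36861913688861} 18.700000000000003
scene [[531.1611611    0.         321.52238038]
 [  0.         531.1611611  244.11879611]
 [  0.           0.           1.        ]] [[-5.57000e-01 -4.50000e-01  6.98000e-01 -5.40709e+02]
 [-8.30000e-01  3.16000e-01 -4.60000e-01  7.49220e+02]
 [-1.40000e-02 -8.35000e-01 -5.49000e-01  9.43592e+02]
 [ 0.00000e+00  0.00000e+00  0.00000e+00  1.00000e+00]]
side [[507.25473597   0.         321.69607567]
 [  0.         507.25473597 240.60536588]
 [  0.           0.           1.        ]] [[ 9.870000e-01  1.180000e-01 -1.080000e-01  6.655500e+02]
 [ 1.600000e-01 -7.090000e-01  6.860000e-01 -9.193080e+02]
 [ 4.000000e-03 -6.950000e-01 -7.190000e-01  1.087186e+03]
 [ 0.000000e+00  0.000000e+00  0.000000e+00  1.000000e+00]]
```

View pics/scene0.png

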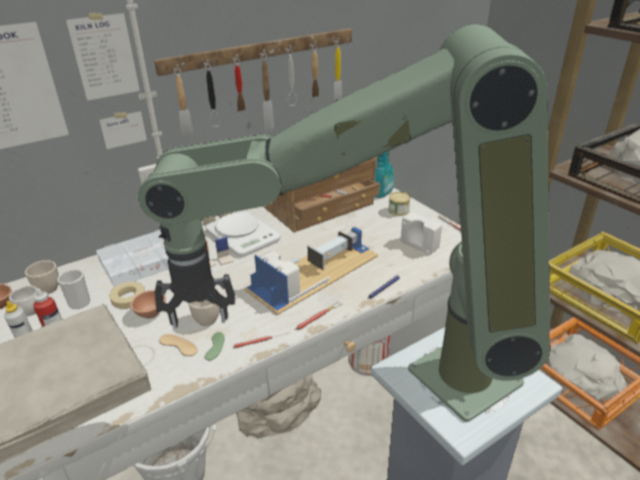

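View pics/side0.png

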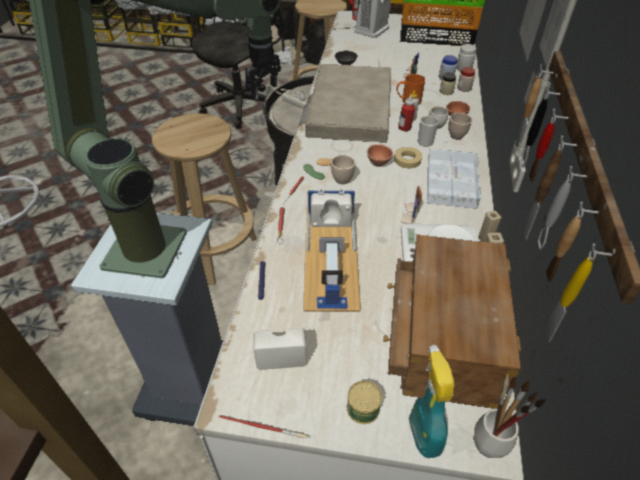

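The side view shows the frame with the fixed half at (332,210), the post at (332,295), the cup at (343,168) and the loose half at (280,348). I'll zoom in next.

```bash
python3 - <<'E'
import cv2,numpy as np
s=cv2.imread("pics/scene0.png");d=cv2.imread("pics/side0.png")
r=lambda im,x,y,w,h:cv2.resize(im[y:y+h,x:x+w],(400,300),interpolation=cv2.INTER_CUBIC)
cv2.imwrite("pics/c0.png",np.vstack([np.hstack([r(s,240,220,140,105),r(s,380,190,80,60)]),np.hstack([r(d,265,185,160,120),r(d,235,305,100,75)])]))
E
```

```text
(no output)
```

View pics/c0.png

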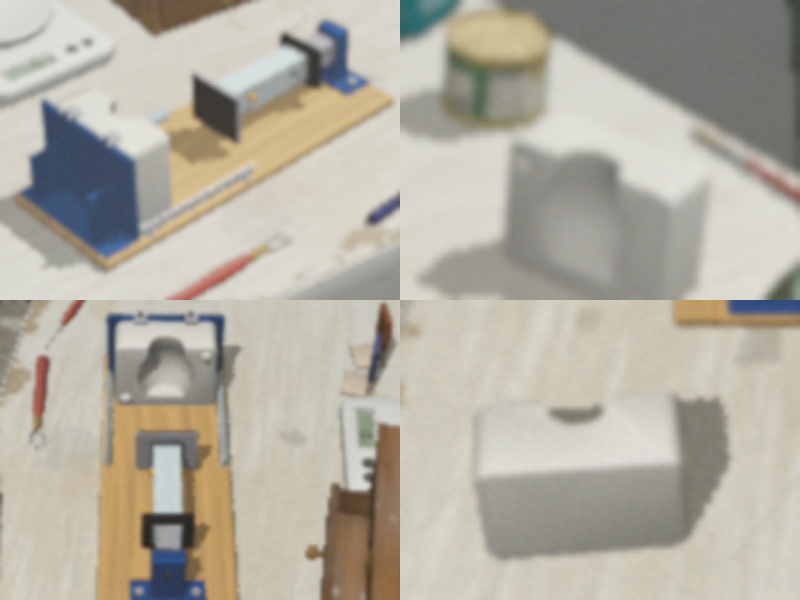

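Crops: the loose half stands mouth up with its hollow already facing +y, towards the fixed half. That leaves a shift plus a small turn. I'll measure it from depth.

```bash
cat > h.py <<'E'
import cv2,numpy as np
def pts(c):
    d=c["range_z"];K=c["K"];v,u=np.mgrid[0:480,0:640]
    P=np.stack([(u-K[0,2])/K[0,0]*d,(v-K[1,2])/K[1,1]*d,d],-1)
    T=c["cam_to_world"];P=P@T[:3,:3].T+T[:3,3];P[d==0]=np.nan
    return P
def ray(c,u,v,z):
    K=c["K"];T=c["cam_to_world"];r=T[:3,:3]@np.array([(u-K[0,2])/K[0,0],(v-K[1,2])/K[1,1],1])
    return T[:3,3]+r*(z-T[2,3])/r[2]
def rect(P,m):
    p=P[m][:,:2].astype(np.float32);c,s,a=cv2.minAreaRect(p);return np.round(c,1),np.round(s,1),round(a,2),len(p)
E
python3 - <<'E'
from h import *
c=np.load("side0.npz");P=pts(c);im=c["image"];hsv=cv2.cvtColor(im,cv2.COLOR_RGB2HSV)
v,u=np.mgrid[0:480,0:640];box=lambda x,y,w,h:(u>=x)&(u<x+w)&(v>=y)&(v<y+h)
L=box(240,315,80,60)
print("loose top z", np.nanpercentile(P[...,2][L],[5,50,90,98]))
print("loose top",rect(P,L&(P[...,2]>85)))
F=box(290,185,80,130)
print("fixed top",rect(P,box(300,185,65,50)&(P[...,2]>85)&(hsv[...,1]<60)), np.nanpercentile(P[...,2][box(315,195,30,10)],[10,50,90]))
w=F&(hsv[...,0]>8)&(hsv[...,0]<25)&(hsv[...,1]>80)&(P[...,2]<30)
print("bed",rect(P,w),np.nanmedian(P[...,2][w]))
# bed corners by rays
cnt=max(cv2.findContours(w.astype(np.uint8),0,2)[0],key=cv2.contourArea)[:,0]
q=np.array([ray(c,a,b,12)[:2] for a,b in cnt],np.float32);print("bed ray",cv2.minAreaRect(q),cnt.min(0),cnt.max(0))
t=L&(im.min(2)>150)&(hsv[...,1]<40);t=L&(P[...,2]>20)
b=F&(hsv[...,0]>105)&(hsv[...,0]<125)&(hsv[...,1]>120)
print("blue post",rect(P,b&(v>250)&(P[...,2]>65)),"stop",rect(P,b&(v<240)&(P[...,2]>60)))
pr=box(310,230,40,50)&(P[...,2]>64)
print("prop top",rect(P,pr&(im.min(2)>140)))
cu=box(325,150,35,40)&(P[...,2]>60);print("cup",rect(P,cu))
E
```

```text
loose top z [-2.77990886  2.42237555 94.63095469 97.15101569]
loose top (array([ 469.2, -294.8]), array([119.8,  52.5]), 14.47, 955)
fixed top (array([517.4, 193.7]), array([137.2,  62.9]), 8.26, 644) [ 96.30615347 106.1720312  108.89391559]
bed (array([540.5,  49. ]), array([149.3, 378.7]), 9.32, 2755) 11.889131403751207
bed ray ((545.119140625, 17.71875), (148.31556701660156, 312.9997863769531), 9.33525276184082) [304 226] [360 310]
blue post (array([ 567.3, -113.2]), array([28.2, 19. ]), 9.08, 81) stop (array([513.5, 219.4]), array([130.9,   7.2]), 9.79, 17)
prop top (array([550.4, -16.3]), array([ 29.5, 133.1]), 8.9, 340)
cup (array([523.1, 412.8]), array([75.3, 88.8]), 7.46, 221)
```

Call:
jog_arm:
  series: "-0.0335 -0.0216 -0.003 0;-0.0335 -0.0216 -0.003 0;-0.0335 -0.0216 -0.003 0;-0.0335 -0.0216 -0.003 0;-0.0335 -0.0216 -0.003 0;-0.0335 -0.0216 -0.003 0;-0.0335 -0.0216 -0.003 0;-0.0335 -0.0216 -0.003 0;-0.0335 -0.0216 -0.003 0;-0.0335 -0.0216 -0.003 0;-0.0335 -0.0216 -0.003 0;-0.0335 -0.0216 -0.003 0;0 0 0 0;0 0 0 0;0 0 0 0"

```text
clock: 1.35
eef_pos: [499.4, 106.7, 266.6]
tcp_rot: [0.226, 0.974, 0.0, -0.001]
force: [-0.3, -0.6, 0.1]
gripper_width: 85.3
gripper_force: 0.0
```

```bash
python3 - <<'E'
from rig import monitor, vision
import cv2,numpy as np
s=monitor.state();print(s["eef_pos"],s["tcp_rot"],s["clock"],s["joints"])
c=vision.capture("wrist");np.savez("w0.npz",pos=s["eef_pos"],rot=s["tcp_rot"],**c)
print(c["K"],c["hand_eye"].round(3))
cv2.imwrite("pics/w0.png",c["image"][:,:,::-1])
E
```

```text
[499.35459005 106.72768408 266.6105887 ] [ 2.26304906e-01  9.74056042e-01  9.67559475e-05 -9.53078383e-04] 1.35 [ 4.05057988e-02  4.29718223e-02  1.65079335e+00  6.97887030e-04
  1.44961383e+00 -1.07381032e+00]
[[371.64829954   0.         319.12353022]
 [  0.         371.64829954 237.52529369]
 [  0.           0.           1.        ]] [[-1.00000e-03 -9.58000e-01 -2.87000e-01  7.29540e+01]
 [ 1.00000e+00 -1.00000e-03 -1.00000e-03 -6.87000e-01]
 [ 1.00000e-03 -2.87000e-01  9.58000e-01 -1.42292e+02]
 [ 0.00000e+00  0.00000e+00  0.00000e+00  1.00000e+00]]
```

View pics/w0.png

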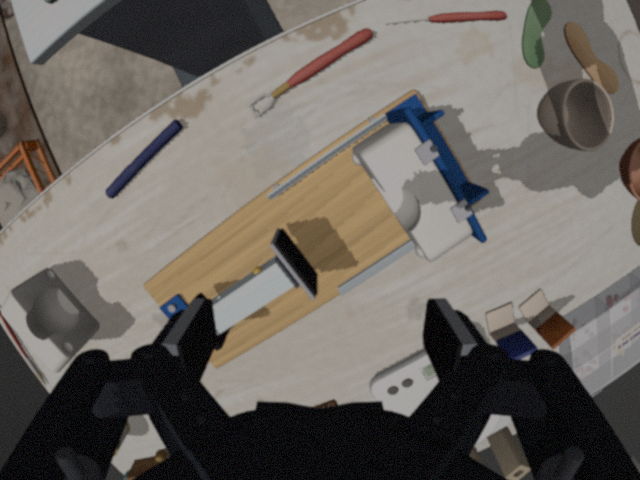

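The wrist view shows the fixed half at (415,190), the pad at (295,263), the sleeve at (255,293), the near button at (256,271) and the loose half at (50,312). I'll measure all of these together.

```bash
cat >> h.py <<'E'
from scipy.spatial.transform import Rotation as R
def wdir(c,u,v):
    K=c["K"];x=(u-K[0,2])/K[0,0];y=(v-K[1,2])/K[1,1];t=np.hypot(x,y)+1e-9
    return np.stack([np.tan(t)*x/t,np.tan(t)*y/t,np.ones_like(t)],-1)
def wT(c):
    T=np.eye(4);T[:3,:3]=R.from_quat(c["rot"]).as_matrix();T[:3,3]=c["pos"];return T@c["hand_eye"]
def wpts(c):
    v,u=np.mgrid[0:480,0:640].astype(float);d=c["range_z"];P=wdir(c,u,v)*d[...,None];T=wT(c)
    P=P@T[:3,:3].T+T[:3,3];P[d==0]=np.nan;return P
def wray(c,u,v,z):
    T=wT(c);r=T[:3,:3]@wdir(c,np.float64(u),np.float64(v));return T[:3,3]+r*(z-T[2,3])/r[2]
E
python3 - <<'E'
from h import *
c=dict(np.load("w0.npz"));P=wpts(c);im=c["image"];hsv=cv2.cvtColor(im,cv2.COLOR_RGB2HSV)
v,u=np.mgrid[0:480,0:640];box=lambda x,y,w,h:(u>=x)&(u<x+w)&(v>=y)&(v<y+h);Z=P[...,2]
w=box(140,85,300,290)&(hsv[...,0]>8)&(hsv[...,0]<25)&(hsv[...,1]>70)&(Z<25)
print("bed z",np.nanmedian(Z[w]),"desk",np.nanmedian(Z[box(250,130,20,20)]))
print("bed",rect(P,w))
a=np.deg2rad(9.3);ex=np.array([np.cos(a),np.sin(a)]);ey=np.array([-np.sin(a),np.cos(a)])
X=P[...,:2]@ex;Y=P[...,:2]@ey
pc=lambda n,m:print(n,len(X[m]),"X",np.percentile(X[m],[1,50,99]).round(1),"Y",np.percentile(Y[m],[1,50,99]).round(1),"Z",np.percentile(Z[m],[2,50,98]).round(1))
pc("bed",w)
ft=box(345,110,135,155)&(Z>95)&(Z<112)&(hsv[...,1]<60)&(hsv[...,2]>100);pc("fixed top",ft);print(rect(P,ft))
pad=box(260,220,60,85)&(Z>30)&(Z<95)&(im.max(2)<70);pc("pad",pad)
sl=box(200,250,110,90)&(Z>60)&(Z<80)&(im.min(2)>110);pc("sleeve",sl);print(rect(P,sl))
col=box(190,295,50,60)&(Z>60)&(Z<90)&(im.max(2)<80);pc("collar",col)
br=box(240,262,30,18)&(hsv[...,0]>10)&(hsv[...,0]<30)&(hsv[...,1]>100)&(Z>30);pc("brass",br)if br.any() else 0
lt=box(0,255,105,125)&(Z>85)&(Z<102);pc("loose top",lt);print(rect(P,lt))
rl=box(260,110,150,190)&(Z>18)&(Z<34);pc("rails",rl&(X<np.median(X[sl])));pc("railsR",rl&(X>np.median(X[sl])))
E
```

```text
bed z 11.73201731111115 desk -0.16872476289000815
bed (array([502.6,  56.2]), array([221.6, 411.3]), 14.54, 21912)
bed 21912 X [468.8 523.6 613.7] Y [-212.7  -22.5  126.3] Z [ 9.9 11.7 13.4]
fixed top 6867 X [484.7 533.4 600.1] Y [ 80.2 107.6 133. ] Z [ 99.7 106.5 111.4]
(array([522.2, 195.8]), array([126.8,  62.7]), 6.63, 6867)
pad 1120 X [509.4 539.6 573.7] Y [-38.7 -25.9 -24.8] Z [32.6 67.4 80.5]
sleeve 2428 X [527.7 543.  557.8] Y [-139.5  -85.5  -42.3] Z [69.  70.8 72.3]
(array([5.5e+02, 2.0e-01]), array([ 31.1, 110.7]), 9.04, 2428)
collar 110 X [555.3 564.5 568.8] Y [-154.3 -147.9 -146.4] Z [61.6 74.4 80.9]
brass 46 X [523.1 525.9 528.6] Y [-77.1 -66.4 -63.3] Z [42. 59. 61.]
loose top 1997 X [359.8 418.5 475.6] Y [-389.5 -361.  -337.1] Z [85.8 94.7 96.3]
(array([ 471.1, -292.2]), array([120.1,  52.1]), 14.13, 1997)
rails 1273 X [472.9 477.8 541.3] Y [-26.1  69.4 131. ] Z [18.8 24.9 32.8]
railsR 1190 X [544.2 607.8 614.2] Y [-26.2  52.9 100.8] Z [18.7 25.5 32.9]
```

Call:
jog_arm:
  series: "-0.015 -0.0372 0 0;-0.015 -0.0372 0 0;-0.015 -0.0372 0 0;-0.015 -0.0372 0 0;-0.015 -0.0372 0 0;-0.015 -0.0372 0 0;-0.015 -0.0372 0 0;-0.015 -0.0372 0 0;-0.015 -0.0372 0 0;-0.015 -0.0372 0 0"

```text
clock: 2.23
eef_pos: [471.0, -293.1, 267.1]
tcp_rot: [0.224, 0.974, 0.0, -0.0]
force: [1.0, 0.6, 0.1]
gripper_width: 85.4
gripper_force: 0.0
```

Call:
jog_arm:
  series: "0 0 0.003 6.98;0 0 0.003 6.98;0 0 0.003 6.98;0 0 0.003 6.98;0 0 0.003 6.98;0 0 0.003 6.98;0 0 0.003 6.98;0 0 0.003 6.98;0 0 0.003 6.98;0 0 0.003 6.98;0 0 0.003 6.98;0 0 0.003 6.98;0 0 0.003 6.98;0 0 0.003 6.98;0 0 0.003 6.98;0 0 0.003 6.98;0 0 0.003 6.98;0 0 0.003 6.98;0 0 0.003 6.98;0 0 0.003 6.98"

```text
clock: 3.9
eef_pos: [471.5, -291.1, 206.9]
tcp_rot: [0.992, 0.123, -0.0, -0.0]
force: [-0.4, 0.6, 0.3]
gripper_width: 85.6
gripper_force: 0.0
```

```bash
python3 - <<'E'
from rig import monitor, vision
from h import *
s=monitor.state();print(s["eef_pos"],s["tcp_rot"],s["clock"],s["joints"].round(2))
c=vision.capture("wrist");c=dict(pos=s["eef_pos"],rot=s["tcp_rot"],**c);np.savez("w1.npz",**c)
cv2.imwrite("pics/w1.png",c["image"][:,:,::-1])
M=R.from_quat(s["tcp_rot"]).as_matrix();print("yaw y",np.rad2deg(np.arctan2(M[1,1],M[0,1])))
P=wpts(c);Z=P[...,2];v,u=np.mgrid[0:480,0:640]
m=(Z>88)&(Z<100)&(np.hypot(P[...,0]-470,P[...,1]+293)<80);print(rect(P,m),np.median(Z[m]))
a=np.deg2rad(14.2);ex=np.array([np.cos(a),np.sin(a)]);ey=np.array([-np.sin(a),np.cos(a)])
ce=np.array(cv2.minAreaRect(P[m][:,:2].astype(np.float32))[0]);q=P[m][:,:2]-ce
X=q@ex;Y=q@ey
for x in range(-60,60,8):
    k=(X>=x)&(X<x+8);print(x+4,k.sum(),np.percentile(Y[k],[1,99]).round(1) if k.any() else "")
E
```

```text
[ 471.51656875 -291.11351483  206.8759749 ] [ 9.92407293e-01  1.22994137e-01 -1.74123826e-04 -4.21420573e-04] 3.9 [-0.71  0.18  1.62  0.    1.34  0.61]
yaw y -75.87013573150794
(array([ 471.6, -293.7]), array([118.8,  50.6]), 14.22, 9413) 94.54881690289642
-56 332 [-23.4  24.2]
-48 605 [-23.9  24.9]
-40 625 [-23.6  24.6]
-32 661 [-25.   24.3]
-24 708 [-24.7  24.9]
-16 544 [-24.5  16.2]
-8 465 [-24.3   7. ]
0 447 [-24.9   4.7]
8 482 [-24.7   6.8]
16 592 [-24.4  15.2]
24 786 [-24.3  24.2]
32 786 [-24.8  24.2]
40 837 [-24.   24.8]
48 788 [-23.8  24.6]
56 755 [-23.5  24. ]
```

View pics/w1.png

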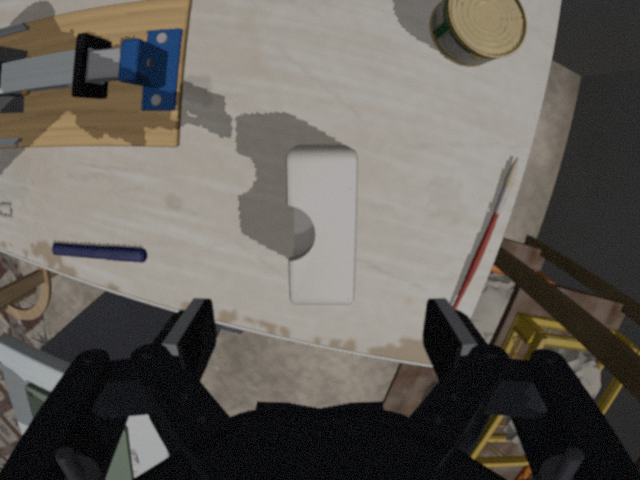

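The wrist view shows the pouring neck, about 20 mm in radius, on the hollow side at (300,232). I'll grip centrally with the middle shifted 8 mm to the back, one finger in the neck.

Call:
jog_arm:
  series: "0 0.0053 0.01 0;0 0.0053 0.02 0;0 0 0.03 0;0 0 0.03 0;0 0 0.025 0;0 0 0.02 0;0 0 0.011 0;0 0 0.006 0;0 0 0 0"

```text
clock: 4.7
eef_pos: [473.1, -302.8, 53.9]
tcp_rot: [0.992, 0.125, -0.001, -0.001]
force: [0.5, 0.2, -0.1]
gripper_width: 85.6
gripper_force: 0.0
```

Call:
jog_arm:
  series: "0 0 0 0;0 0 0 0;0 0 0 0;0 0 0 0;0 0 0 0;0 0 0 0;0 0 0 0;0 0 0 0;0 0 0 0;0 0 0 0"
  hand: 255
  newtons: 60

```text
clock: 5.53
eef_pos: [474.0, -302.4, 57.2]
tcp_rot: [0.992, 0.125, 0.0, -0.001]
force: [-2.7, 5.8, 4.2]
gripper_width: 51.9
gripper_force: 60.6
```

Call:
jog_arm:
  series: "0 0 -0.004 0;0 0 -0.008 0;0 0 -0.012 0;0 0 -0.016 0;0 0 -0.016 0;0 0 -0.016 0;0 0 -0.016 0;0 0 -0.016 0;0 0 -0.012 0;0 0 -0.006 0;0 0 0 0;0 0 0 0"

```text
clock: 6.53
eef_pos: [473.3, -303.7, 177.2]
tcp_rot: [0.992, 0.124, -0.0, 0.0]
force: [0.2, -0.1, -8.8]
gripper_width: 49.3
gripper_force: 67.0
```

```bash
python3 - <<'E'
from rig import monitor, vision
from h import *
s=monitor.state();print(s["eef_pos"],s["force"],s["ft_torque"],s["gripper_width"])
c=vision.capture("side");np.savez("s2.npz",**c)
im=c["image"][:,:,::-1];a=cv2.resize(im[300:390,220:340],(400,300),interpolation=2)
w=vision.capture("wrist");w=dict(pos=s["eef_pos"],rot=s["tcp_rot"],**w);np.savez("w2.npz",**w)
b=cv2.resize(w["image"][:,:,::-1],(400,300));cv2.imwrite("pics/g.png",np.hstack([a,b]))
E
```

```text
[ 473.34568604 -303.67589089  177.19978102] [ 0.21191816 -0.13148798 -8.81783407] [9.88760350e-03 2.16453118e-02 8.18241558e-05] 49.28792745360375
```

View pics/g.png

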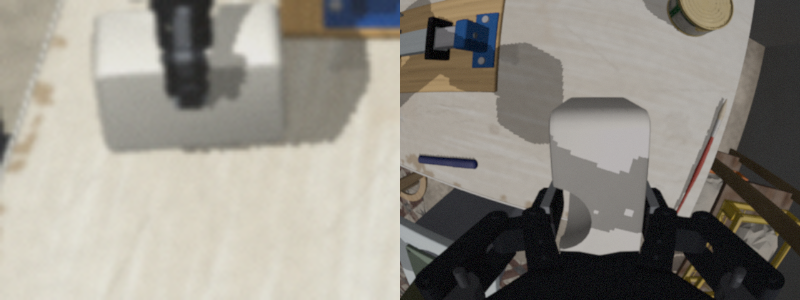

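The block is lifted, upright and square between the fingers. Next I'll measure its pose in the tool frame.

```bash
python3 - <<'E'
from h import *
c=dict(np.load("w2.npz"));v,u=np.mgrid[0:480,0:640].astype(float);d=c["range_z"]
P=wdir(c,u,v)*d[...,None];T=c["hand_eye"];P=P@T[:3,:3].T+T[:3,3];P[d==0]=np.nan
hs=cv2.cvtColor(c["image"],cv2.COLOR_RGB2HSV)
m=(P[...,2]<-20)&(P[...,2]>-60)&(np.abs(P[...,1])<40)&(P[...,0]>-70)&(P[...,0]<90)&(c["image"].min(2)>85)
p=P[m];print(len(p),"x",np.percentile(p[:,0],[.5,50,99.8]),"z",np.percentile(p[:,2],[2,50,98]))
for a,b in((15,25),(25,35),(35,45),(45,58)):
    k=p[(p[:,0]>a)&(p[:,0]<b)];print(a,len(k),np.percentile(k[:,1],[1,99]).round(1),np.median(k[:,2]).round(1)) if len(k) else 0
print(np.linalg.lstsq(np.c_[p[:,:2],np.ones(len(p))],p[:,2],rcond=None)[0])
M=R.from_quat(c["rot"]).as_matrix();print("yaw",np.rad2deg(np.arctan2(M[1,1],M[0,1])))
E
```

```text
30505 x [-22.95591604  31.70412231  59.71022203] z [-37.88001548 -36.396707   -29.20541293]
15 3776 [-22.5  24.4] -36.6
25 4638 [-23.2  24.6] -36.6
35 5038 [-23.1  24.5] -36.6
45 7388 [-23.   24.5] -35.9
[ 3.38831817e-02  2.60114829e-02 -3.69554182e+01]
yaw -75.71792467302454
```

Call:
jog_arm:
  series: "0.0061 -0.015 -0.005 0;0.0061 -0.015 -0.005 0;0.01225 -0.0301 0 0;0.01225 -0.0301 0 0;0.01225 -0.0301 0 0;0.01225 -0.0301 0 0;0.01225 -0.0301 0 0;0.01225 -0.0301 0 0;0.01225 -0.0301 0 0;0.01225 -0.0301 0 0;0.01225 -0.0301 0 0;0.01225 -0.0301 0 0;0.01225 -0.0301 0 0;0.0061 -0.015 0 0;0.0061 -0.015 0 0;0 0 0 2.5;0 0 0 2.6;0 0 0 0;0 0 0 0"

```text
clock: 8.22
eef_pos: [530.4, 114.9, 186.3]
tcp_rot: [0.997, 0.081, -0.001, -0.0]
force: [-0.5, 0.5, -8.1]
gripper_width: 49.2
gripper_force: 67.1
```

```bash
python3 - <<'E'
from rig import monitor, vision
from h import *
s=monitor.state();p=s["eef_pos"];M=R.from_quat(s["tcp_rot"]).as_matrix();yaw=np.rad2deg(np.arctan2(M[1,1],M[0,1]))
# frame angle from rails in first wrist view
c=dict(np.load("w0.npz"));P=wpts(c);Z=P[...,2];a=np.deg2rad(9.3);ex=np.array([np.cos(a),np.sin(a)]);ey=np.array([-np.sin(a),np.cos(a)])
X=P[...,:2]@ex;Y=P[...,:2]@ey
for lo,hi in((470,482),(603,616)):
    m=(Z>20)&(Z<32)&(X>lo)&(X<hi)&(Y>-25)&(Y<75);print(m.sum(),np.median(X[m]),np.rad2deg(np.arctan(np.polyfit(Y[m],X[m],1)[0])))
m=(Z>68)&(Z<74)&(X>525)&(X<560)&(Y>-140)&(Y<-40)
yy=np.arange(-135,-45,5);mid=[np.mean(np.percentile(X[m&(abs(Y-t)<3)],[3,97])) for t in yy];f=np.polyfit(yy,mid,1);print("prop axis",f,np.rad2deg(np.arctan(f[0])))
print(p,yaw,s["clock"],"target err world",np.array([531,115])-p[:2])
E
```

```text
534 476.0137058247171 0.3400290048994598
601 610.6095860163023 0.5034289704131552
prop axis [-2.00332435e-02  5.41129128e+02] -1.147666785791786
[530.41113988 114.87341565 186.29664238] -80.72762497999514 8.2167 target err world [0.58886012 0.12658435]
```

Call:
jog_arm:
  series: "0.001 0 0.01 0;0 0 0.018 0;0 0 0.022 0;0 0 0.022 0;0 0 0.016 0;0 0 0.01 0;0 0 0.005 0;0 0 0.003 0;0 0 0.003 0;0 0 0 0;0 0 0 0"

```text
clock: 9.13
eef_pos: [533.2, 114.8, 79.3]
tcp_rot: [0.997, 0.08, 0.001, 0.0]
force: [-0.2, 0.2, -7.9]
gripper_width: 49.3
gripper_force: 67.0
```

Call:
jog_arm:
  series: "0 0 0.002 0;0 0 0.002 0;0 0 0.001 0;0 0 0 0"

```text
clock: 9.47
eef_pos: [532.0, 114.7, 73.1]
tcp_rot: [0.997, 0.08, -0.0, -0.0]
force: [-0.8, -0.2, -8.0]
gripper_width: 49.3
gripper_force: 67.1
```

Call:
jog_arm:
  series: "0 0 0.001 0;0 0 0.001 0;0 0 0.001 0;0 0 0.001 0;0 0 0 0;0 0 0 0"

```text
clock: 9.97
eef_pos: [532.4, 114.8, 70.5]
tcp_rot: [0.997, 0.08, 0.0, 0.0]
force: [-5.3, 0.7, 4.9]
gripper_width: 49.3
gripper_force: 67.8
```

Call:
jog_arm:
  series: "0 0 0 0;0 0 0 0;0 0 0 0;0 0 0 0;0 0 0 0"
  hand: 65

```text
clock: 10.38
eef_pos: [532.9, 114.7, 69.6]
tcp_rot: [0.997, 0.08, 0.001, 0.0]
force: [-0.6, 0.4, -0.6]
gripper_width: 63.9
gripper_force: 0.0
```

Call:
jog_arm:
  series: "0 0 -0.005 0;0 0 -0.01 0;0 0 -0.02 0;0 0 -0.03 0;0 0 -0.03 0;0 0 -0.03 0;0 0 -0.015 0;0 0 0 0"

```text
clock: 11.05
eef_pos: [535.9, 115.0, 215.7]
tcp_rot: [0.997, 0.08, 0.006, 0.0]
force: [0.5, 0.9, 0.3]
gripper_width: 63.4
gripper_force: 0.0
```

Call:
jog_arm:
  series: "0 0.0234 0 0;0 0.0234 0 0;0 0.0234 0 0;0 0.0234 0 0;0 0 0 -6.92;0 0 0 -6.92;0 0 0 -6.92;0 0 0 -6.92;0 0 0 -6.92;0 0 0 -6.92;0 0 0 -6.92;0 0 0 -6.92;0 0 0 -6.92;0 0 0 -6.92;0 0 0 -6.92;0 0 0 -6.92;0 0 0 -6.92;0 0 0 0;0 0 0 0"

```text
clock: 12.63
eef_pos: [546.7, 22.4, 208.7]
tcp_rot: [0.65, 0.76, -0.0, -0.0]
force: [-0.3, -1.1, -1.0]
gripper_width: 63.4
gripper_force: 0.0
```

```bash
python3 - <<'E'
from rig import monitor, vision
from h import *
s=monitor.state();print(s["eef_pos"],s["clock"],s["joints"].round(2))
c=vision.capture("wrist");c=dict(pos=s["eef_pos"],rot=s["tcp_rot"],**c);np.savez("w3.npz",**c)
cv2.imwrite("pics/w3.png",c["image"][:,:,::-1])
M=R.from_quat(s["tcp_rot"]).as_matrix();print("yaw y",np.rad2deg(np.arctan2(M[1,1],M[0,1])))
P=wpts(c);Z=P[...,2];a=np.deg2rad(9.3);ex=np.array([np.cos(a),np.sin(a)]);ey=np.array([-np.sin(a),np.cos(a)])
X=P[...,:2]@ex;Y=P[...,:2]@ey;im=c["image"];hsv=cv2.cvtColor(im,cv2.COLOR_RGB2HSV)
m=(Z>100)&(Z<112)&(Y>-10)&(Y<64)&(im.min(2)>80);print("half",rect(P,m));print(np.percentile(X[m],[.5,50,99.5]),np.percentile(Y[m],[.5,99.5]),np.median(Z[m]))
m=(Z>67)&(Z<74)&(X>520)&(X<565)&(Y>-140)&(Y<-40)&(im.min(2)>90)
for t in range(-135,-40,15):
    k=m&(abs(Y-t)<5)
    if k.sum()>20:print(t,np.percentile(X[k],[2,98]).round(1))
b=(hsv[...,0]>12)&(hsv[...,0]<30)&(hsv[...,1]>110)&(Z>35)&(Z<68)&(abs(X-543)<30)&(Y<-45)&(Y>-90)
v,u=np.nonzero(b);print("brass",len(u),[(int(np.median(u[X[b]<543])),int(np.median(v[X[b]<543])))] if (X[b]<543).any() else "",)
for k in (X[b]<543,X[b]>543):
    if k.any():
        print(np.median(u[k]),np.median(v[k]),np.median(X[b][k]),np.median(Y[b][k]),np.median(Z[b][k]),np.percentile(Y[b][k],[5,95]))
E
```

```text
[546.70768886  22.38126473 208.69551418] 12.6333 [-0.12  0.17  1.63  0.    1.34 -0.27]
yaw y 8.969632589902172
half (array([531.9, 115.9]), array([118.9,  50.3]), 9.25, 11326)
[485.48829186 543.80531494 601.99568738] [ 3.59297415 52.57002306] 106.49052888962986
-135 [527.8 557. ]
-120 [528.1 556.9]
-105 [528.5 557.6]
-90 [528.8 557.4]
-75 [528.3 557.3]
-60 [528.6 557.2]
-45 [528.9 557.8]
brass 65 [(298, 220)]
298.0 220.0 525.4143129002803 -66.92738983453768 59.151390904373386 [-69.99305985 -63.82508988]
342.0 220.0 561.0783116538393 -66.7131215061707 58.96786800193914 [-70.66368995 -63.64068188]
```

View pics/w3.png

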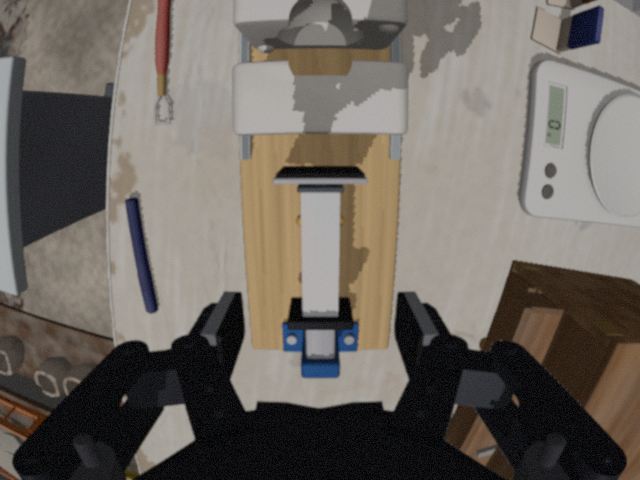

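The half stands square in the slot. The buttons are at (298,220) and (342,220), just under the tool, so I'll descend over them.

Call:
jog_arm:
  series: "-0.0036 0 0.01 -0.3;0 0 0.025 0;0 0 0.03 0;0 0 0.03 0;0 0 0.03 0;0 0 0.02 0;0 0 0.015 0;0 0 0.008 0;0 0 0 0;0 0 0 0"

```text
clock: 13.52
eef_pos: [547.7, 18.6, 41.0]
tcp_rot: [0.647, 0.763, -0.0, -0.0]
force: [0.8, -0.7, -0.2]
gripper_width: 63.4
gripper_force: 0.0
```

Call:
jog_arm:
  series: "0 0 0 0;0 0 0 0;0 0 0 0;0 0 0 0;0 0 0 0;0 0 0 0;0 0 0 0;0 0 0 0"
  hand: 255
  newtons: 45

```text
clock: 14.18
eef_pos: [547.9, 18.5, 42.7]
tcp_rot: [0.647, 0.763, -0.0, 0.0]
force: [-2.6, -0.9, 4.9]
gripper_width: 29.6
gripper_force: 45.2
```

Call:
jog_arm:
  series: "0.001 0 0 0;0.002 0 0 0;0.003 0 0 0;0.003 0 0 0;0.003 0 0 0;0.003 0 0 0;0.003 0 0 0;0 0 0 0;0 0 0 0"

```text
clock: 14.93
eef_pos: [545.1, 36.1, 42.7]
tcp_rot: [0.647, 0.763, -0.0, 0.001]
force: [-3.5, -2.3, 6.8]
gripper_width: 29.3
gripper_force: 44.6
```

Call:
jog_arm:
  series: "0 0 0 0;0.002 0 0 0;0.003 0 0 0;0.003 0 0 0;0.003 0 0 0;0.003 0 0 0;0.003 0 0 0;0.003 0 0 0;0.003 0 0 0;0.003 0 0 0;0.003 0 0 0;0.003 0 0 0;0.003 0 0 0;0.002 0 0 0;0 0 0 0;0 0 0 0"
  newtons: 70

```text
clock: 16.27
eef_pos: [539.5, 71.7, 42.8]
tcp_rot: [0.647, 0.763, -0.0, 0.001]
force: [-2.9, -5.3, 4.2]
gripper_width: 28.8
gripper_force: 68.7
```

Call:
jog_arm:
  series: "0.001 0 0 0;0.001 0 0 0;0.001 0 0 0;0.001 0 0 0;0.001 0 0 0;0 0 0 0;0 0 0 0"

```text
clock: 16.85
eef_pos: [538.7, 76.6, 42.8]
tcp_rot: [0.647, 0.763, -0.0, 0.001]
force: [-1.0, -5.1, 5.4]
gripper_width: 28.6
gripper_force: 68.6
```

Call:
jog_arm:
  series: "0.001 0 0 0;0.001 0 0 0;0 0 0 0;0 0 0 0"

```text
clock: 17.18
eef_pos: [538.5, 77.6, 42.8]
tcp_rot: [0.647, 0.763, -0.001, 0.002]
force: [-2.8, -7.2, 4.3]
gripper_width: 29.2
gripper_force: 68.6
```

Call:
jog_arm:
  series: "0.001 0 0 0;0.001 0 0 0;0 0 0 0;0 0 0 0"

```text
clock: 17.52
eef_pos: [538.3, 78.9, 42.8]
tcp_rot: [0.647, 0.763, -0.001, 0.002]
force: [-1.8, -10.1, 4.6]
gripper_width: 28.9
gripper_force: 68.6
```

Call:
jog_arm:
  series: "0.001 0 0 0;0.001 0 0 0;0 0 0 0;0 0 0 0"

```text
clock: 17.85
eef_pos: [538.3, 79.2, 42.8]
tcp_rot: [0.647, 0.763, -0.002, 0.003]
force: [-1.9, -16.5, 4.2]
gripper_width: 29.0
gripper_force: 68.6
```

```bash
python3 - <<'E'
from rig import monitor, vision
from h import *
s=monitor.state();print(s["eef_pos"],s["force"])
c=vision.capture("side");np.savez("s3.npz",**c)
c=dict(c);P=pts(c);im=c["image"]
w=vision.capture("wrist");w=dict(pos=s["eef_pos"],rot=s["tcp_rot"],**w);np.savez("w4.npz",**w)
cv2.imwrite("pics/c3.png",np.hstack([cv2.resize(im[180:310,285:380,::-1],(400,547),interpolation=2),cv2.resize(w["image"][:,160:480,::-1],(365,547))]))
E
```

```text
[538.28782986  79.19270143  42.79362364] [ -1.87582963 -16.51127056   4.21336507]
```

View pics/c3.png

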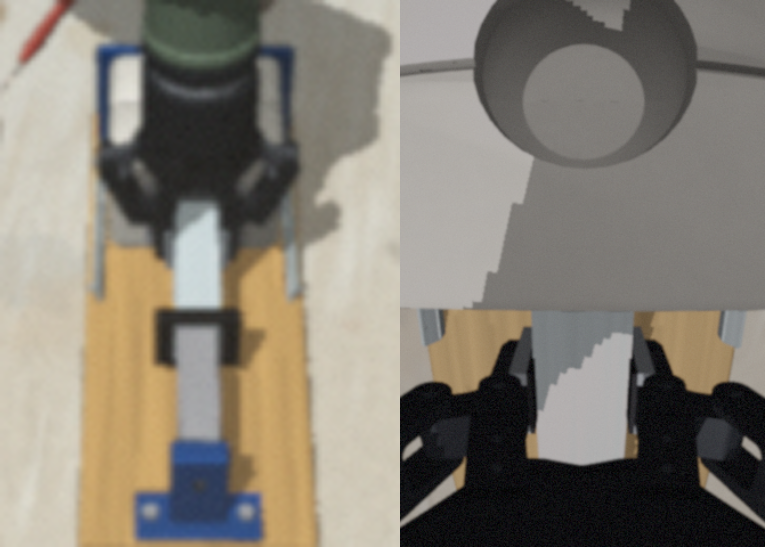

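The wrist view shows the two halves closed on a line at (585,68). The motion stopped hard near 60 mm of travel. I'll let go, lift and check the buttons.

Call:
jog_arm:
  series: "-0.003 0 0 0;0 0 0 0;0 0 0 0;0 0 0 0;0 0 0 0"
  hand: 65

```text
clock: 18.37
eef_pos: [537.5, 81.4, 41.4]
tcp_rot: [0.646, 0.763, 0.0, 0.0]
force: [-0.6, 0.2, -0.9]
gripper_width: 63.7
gripper_force: 0.0
```

Call:
jog_arm:
  series: "0 0 -0.01 0;0 0 -0.02 0;0 0 -0.03 0;0 0 -0.03 0;-0.02 0 -0.03 0;-0.03 0 -0.03 0;-0.03 0 -0.02 0;0 0 0 0;0 0 0 0;0 0 0 0"

```text
clock: 19.2
eef_pos: [549.8, 3.1, 210.5]
tcp_rot: [0.647, 0.763, 0.0, -0.001]
force: [1.0, 0.2, -0.3]
gripper_width: 63.1
gripper_force: 0.0
```

```bash
python3 - <<'E'
from rig import monitor, vision
from h import *
s=monitor.state();print(s["eef_pos"],s["clock"])
c=vision.capture("wrist");c=dict(pos=s["eef_pos"],rot=s["tcp_rot"],**c);np.savez("w5.npz",**c)
cv2.imwrite("pics/w5.png",cv2.resize(c["image"][40:340,200:440,::-1],(480,600),interpolation=2))
P=wpts(c);Z=P[...,2];a=np.deg2rad(9.3);ex=np.array([np.cos(a),np.sin(a)]);ey=np.array([-np.sin(a),np.cos(a)])
X=P[...,:2]@ex;Y=P[...,:2]@ey;im=c["image"];hsv=cv2.cvtColor(im,cv2.COLOR_RGB2HSV)
b=(hsv[...,0]>12)&(hsv[...,0]<30)&(hsv[...,1]>110)&(Z>35)&(Z<68)&(abs(X-543)<30)&(Y<-45)&(Y>-90)
for k in (b&(X<543),b&(X>543)):
    if k.any(): print("brass",k.sum(),np.percentile(X[k],[5,50,95]).round(1),np.percentile(Y[k],[5,50,95]).round(1))
m=(Z>67)&(Z<74)&(X>535)&(X<550)&(im.min(2)>120)&(Y<40)&(Y>-140);print("sleeve Y",np.percentile(Y[m],[1,99]))
k=(Z>60)&(Z<84)&(im.max(2)<70)&(abs(X-543)<30)&(Y>-110)&(Y<-60);print("collar Y",np.percentile(Y[k],[2,50,98]) if k.any() else None)
m=(Z>100)&(Z<112)&(Y>15)&(Y<79)&(im.min(2)>80);print("half",rect(P,m),np.median(Z[m]),np.percentile(X[m],[.5,99.5]),np.percentile(Y[m],1))
E
```

```text
[549.81078063   3.05584663 210.46500479] 19.2
brass 51 [516.4 524.7 526.4] [-89.2 -68.3 -63.6]
brass 46 [560.2 562.4 569.2] [-89.5 -68.9 -64.5]
sleeve Y [-138.1899513    15.66897807]
collar Y [-97.51826372 -91.75969428 -88.52515657]
half (array([528. , 141.6]), array([119. ,  48.9]), 9.39, 10236) 106.4467421252361 [485.74413427 602.15765973] 31.177440399008894
```

View pics/w5.png

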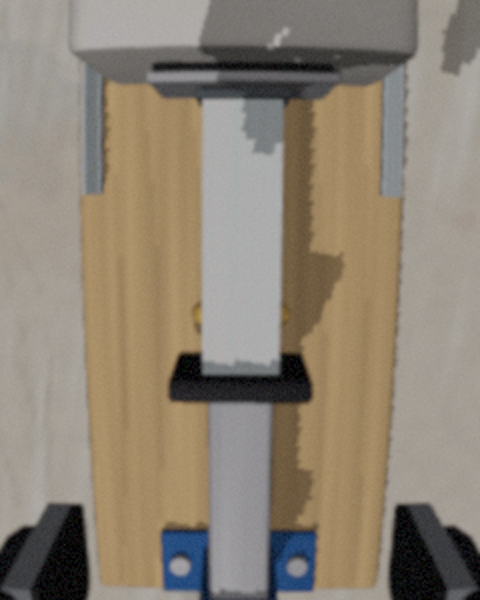

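Both brass buttons stand proud through the sleeve's rear holes at (197,316) and (285,316). The collar is about 60 mm forward and the half is closed up square.

```bash
python3 -c "
from rig import workorder;print(workorder.close_job())"
```

```text
the job is handed in; nothing more can be done
None
```

The job is handed in at about 19 s on the robot's clock: the loose half is closed square against the fixed half, both prop buttons are out through the rear holes, the gripper is clear of everything and never went near the cup; the interface returned no verdict, so this rests on my last camera measurements.

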